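# Stand the long mixing rod in the tall paint vial

### The job

On the light table, take the longer of the two mixing rods out of the wooden stand and put it, grip up, into the tall amber vial. Lower it by hand right down to the bottom before letting go, and leave it standing in the vial. Leave the short rod in the stand and do not push the vial about or tip it.

Things in the scene. Friction and masses are not known exactly. Their poses are not given: they have to be found in the camera images.
- long_rod_mid (a point): The long mixing rod, at its centre, half-way up; z axis along it towards the grip. 160 mm long, about 80 g: a steel shaft 10 mm in diameter and, as its top 45 mm, a dark wooden grip 18 mm in diameter (grip centre 57.5 mm above this point). It starts upright in a hole, 32 mm deep, of a wooden stand (56 x 120 x 40 mm, two holes 68 mm apart), its foot 8 mm and its top 168 mm above the table.
- long_rod_foot (a point): The foot of the long rod: centre of its flat lower end, 80 mm below the rod's centre; z axis along the rod towards the grip.
- tall_vial_mouth (a point): Centre of the mouth of the tall vial, 80 mm above the table, z up. Loose amber glass vial, 250 g, 80 mm tall, on a steel foot 60 mm in diameter. Bore 24 mm, flaring over the top 14 mm to 34 mm at the mouth (41 mm outside); inner floor 74 mm below this point. Two look-alike vials only 45 mm tall stand near it, 75 mm or more away centre to centre.
- short_rod_mid (a point): The short mixing rod, to be left alone, at its centre, half-way up: looks like the long one but is 105 mm long in all. It stands upright in the other hole of the stand, its top 113 mm above the table.

How it is judged:
By the outcome, as a careful person would: the job done as asked, in the order asked, and still so for the second after the job is handed in, with the robot touching nothing.
It also fails if it takes over 38 s, if anything falls off the work surface, if the arm or the gripper's body presses on something with over 40 N, if the wrist force passes 120 N, or if a joint passes its speed limit or range.

### The arm

A 6-joint arm with a two-finger parallel gripper is mounted at the origin on the work surface. World frame = base frame: x ahead of the robot, y to its left, z up, the work surface at z = 0. Lengths are in m, angles in rad, forces in N, time in s.
With the tool pointing down it reaches from about 0.3 to 0.775 m from the base axis. Payload 14.6 kg.
Tool frame: the origin (TCP) lies on the centre line of the jaws, within the pads' length; the fingertips stand ctrl.tcp_to_tips ahead of it and the grasp point (between the pads) lies 2 mm behind it (ctrl.tcp_to_tips is the distance from the TCP to the fingertips, in m); z points along the fingers, y is the line along which they close (so a half turn about z gives the same grasp; the last joint's range is limited). The gripper opens to 94 mm and grips with 3 to 60 N. Pads are 16 mm wide; open, the fingers measure 119 mm over their backs; the gripper's body (75 mm by 177 mm) begins 78 mm behind the grasp point.
Start: joints at [1.162, 0.3, 1.521, -0, 1.321, -0.067], TCP at [0.184, 0.518, 0.222] pointing down, gripper open.
Joint ranges: [-3.03, 3.03], [-0.79, 2.21], [0.23, 2.52], [-1.04, 4.18], [0, 3.07], [-2.55, 2.55]. Speed limits (rad/s): [2.22, 2.22, 2.57, 3.14, 3.14, 3.14].

### API

Orientations are given as [roll, pitch, yaw] about the fixed x, y, z axes, in that order (R = Rz(yaw) Ry(pitch) Rx(roll)).
In Python, from station import telemetry, viewer, hand_in, ctrl gives the robot as it stands.
- The arm moves only by the tool step_arm, never from a script. Its argument "plan" is a list of rows, each an object of numbers: "dx", "dy", "dz": the shift along the tool's x, y, z scaled (see below); "rx", "ry", "rz": the turn, a rotation vector about the tool's x, y, z scaled (see below); "claw": the closure, from 0 (fully open) to 1 (shut). In form: [{"dx": .., "dy": .., "dz": .., "rx": .., "ry": .., "rz": .., "claw": ..}, ...]. A call has 1 to 10 rows; each row shifts and turns the commanded pose from where the row before left it, along the tool's axes as they then stand; what a row does not reach is not made up. The controller multiplies each number of a shift by 0.1 m and each number of a turn by 90 degrees. A row lasts 1/10 s, in which the tool goes at most 50 mm and 8.59 degrees, less where a joint would pass 70% of its speed; a pose out of reach is approached as far as the arm can. A call with a number of a shift or a turn outside -1 to 1 is refused whole. A call with a gripper value outside its range is refused whole. The fingers move at their own pace and stop on an object; "grip_force" is the grip in N (left out, the last holds). Time passes only in rows, so rows that do not move let the fingers close. It gives the time, the measured TCP pose, the force, the opening and the grip force at its end, in the units of the state.
- telemetry.get_obs(): the state, without advancing time (a new reading comes with each control period).
- viewer.camera(name): name is "side" or "top" or "wrist"; returns a dict with "img" (420x560x3 uint8, red, green, blue), "z_map" (420x560 float32, m along the optical axis (not along the pixel's ray), 0 where there is no reading), "fx", "fy", "cx", "cy" (pixels), "R" (3x3) and "t" (3): a world point X has camera coordinates R X + t; the wrist camera has in their place "tool_from_camera" (4x4, takes a point from camera to tool coordinates, whose origin is the TCP and whose axes are the flange's). Camera axes: x right, y down, z forward; pixel columns grow to the right and rows downward; lengths in m; the calibration is good to about 2 mm. A picture is of the moment at which its call begins: read the wrist's pose just before it.
- hand_in(): hands the job in; it is judged then, once.
Trained networks look in a picture, given as the dict that the camera call returned (one of the last four; its "shot" number tells which), for a name from the list of things; names that differ only in an ending like _2 or _b are one class to them, and where a whole thing is asked for, a point or a joint stands for the part that bears it (a point fixed in the world has none). Each returns a list of dicts, best first, with "score" (0 to 1); they miss things now and then, are a little off and sometimes report something else, mostly with a low value. They report only what shows in the picture. A call takes as long as a camera call.
- viewer.recognise(target, picture): "rect" ([left, top, right, bottom] in pixels, round what is visible of it).
The state is a dict: "time_s": time; "qpos": joint angles; "joint_vel": joint speeds; "tau": joint torques, N m; "ee_pos": TCP position; "eef_rot": TCP orientation; "force": force on the tool from outside, world axes, zero at the start; "moment": the same for the moment, N m; "grip_width": finger opening in m; "grip_force": force on a finger pad.
Only numpy, scipy, OpenCV 4.12 (cv2) and the standard library are available. Lean on these libraries where they do the work, as an engineer would, in place of code of your own. Each camera call takes 0.05 s, during which the arm holds its last target. There are 200 camera calls.

## Working session

There is one attempt and no reset: what is moved stays moved. The work goes in short steps, Python scripts to look and compute and a tool call to move; the robot and the scene stay as the last step left them, time stands still between calls to the robot, and variables do not carry over. Pictures are saved under pics/ and viewed, at most 10 in all, crops included, and the job is handed in when it is done.

Besides the shell and the picture viewer there is one more tool, called after "Request:" by a JSON object that holds its "fn" and its "kwargs". step_arm: Moves the arm, as the interface text tells. Shifts and turns lie within -1 to 1; 1 stands for 0.1 m of shift or 90 degrees of turn. Its arguments: {"type":"object","properties":{"plan":{"type":"array"},"grip_force":{"type":"number"}},"required":["plan"]}

```bash
mkdir -p pics
cat > h.py <<'E'
import numpy as np,cv2
from station import telemetry, viewer, hand_in, ctrl
def world(p,u,v,z):
    c=np.stack([(u-p["cx"])/p["fx"]*z,(v-p["cy"])/p["fy"]*z,z],-1)
    return (c-np.array(p["t"]))@np.array(p["R"])
def cloud(p):
    z=p["z_map"]; v,u=np.mgrid[:z.shape[0],:z.shape[1]]
    return world(p,u,v,z)
def save(p,n): cv2.imwrite("pics/"+n,np.ascontiguousarray(p["img"][:,:,::-1]))
E
python3 - <<'E'
from h import *
print(telemetry.get_obs(),ctrl.tcp_to_tips)
np.set_printoptions(precision=4,suppress=True)
for n in ["top","side"]:
    p=viewer.camera(n); save(p,n+"1.png"); X=cloud(p); np.save(n+".npy",X)
    print(n,"campos",-np.array(p["R"]).T@np.array(p["t"]),p["fx"])
    for t in ["long_rod_mid","tall_vial_mouth","short_rod_mid"]:
        for r in viewer.recognise(t,p)[:3]:
            l,tp,rr,b=[int(round(a)) for a in r["rect"]]
            Q=X[tp:b,l:rr][p["z_map"][tp:b,l:rr]>0]
            print(n,t,round(r["score"],2),(l,tp,rr,b),"zmax",np.percentile(Q[:,2],[50,90,98]),"ctr",np.median(Q[Q[:,2]>np.percentile(Q[:,2],98)-.01],0))
E
```

```text
{'time_s': 0.0, 'qpos': array([ 1.16238477e+00,  3.00483833e-01,  1.52161364e+00, -1.91237720e-05,
        1.32069479e+00, -6.66068203e-02]), 'joint_vel': array([-2.35648772e-04,  3.55266426e-05,  7.63745480e-04, -4.94158142e-04,
        7.66677430e-04,  7.89994290e-04]), 'tau': array([ 1.28542717e-03, -5.31827652e+01, -3.52727902e+01,  7.09439255e-02,
        2.45453574e-02, -1.52356915e-04]), 'ee_pos': array([0.18426237, 0.51794425, 0.22186556]), 'eef_rot': array([-3.14039447e+00, -6.13610023e-05,  2.79979262e+00]), 'force': array([ 0.15918359, -0.83076143, -0.30424388]), 'moment': array([ 0.00806553, -0.0548394 ,  0.01810925]), 'grip_force': 0.0, 'grip_width': 0.0937698771295003} 0.017
top campos [ 0.4026 -0.0081  0.9515] 454.232290632722
top long_rod_mid 0.56 (118, 170, 146, 190) zmax [0.0418 0.1685 0.1707] ctr [0.595  0.2807 0.1692]
top tall_vial_mouth 0.69 (300, 185, 332, 216) zmax [0.0069 0.0798 0.0826] ctr [ 0.5667 -0.0685  0.0802]
side campos [0.3619 0.6507 0.4765] 430.99998721434747
side long_rod_mid 0.94 (161, 264, 193, 350) zmax [0.0385 0.149  0.1673] ctr [0.5925 0.2855 0.1662]
side long_rod_mid 0.63 (204, 271, 224, 314) zmax [0.0518 0.1093 0.1129] ctr [0.5718 0.2211 0.1114]
side tall_vial_mouth 0.91 (268, 192, 291, 244) zmax [0.0188 0.0727 0.0791] ctr [ 0.56   -0.0774  0.0755]
side short_rod_mid 0.95 (204, 270, 224, 318) zmax [0.0411 0.109  0.1129] ctr [0.5721 0.2206 0.1116]
```

View pics/top1.png

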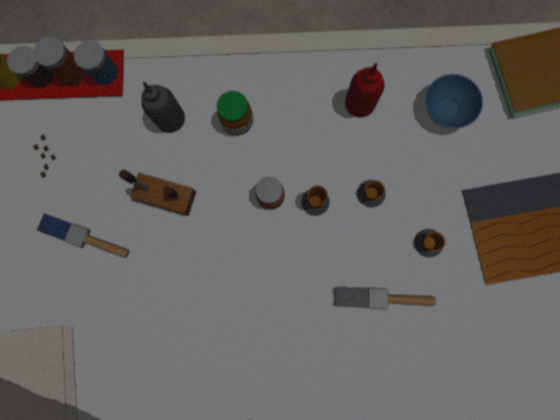

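View pics/side1.png

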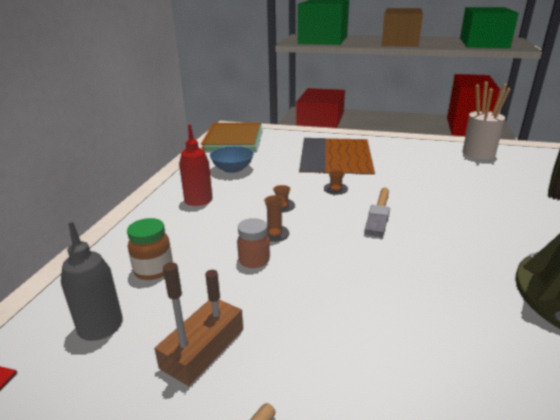

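Run:
```python
from h import *
np.set_printoptions(precision=4,suppress=True)
for n in ["top","side"]:
    X=np.load(n+".npy").reshape(-1,3)
    def f(c,r,lo,hi):
        Q=X[(np.hypot(X[:,0]-c[0],X[:,1]-c[1])<r)&(X[:,2]>lo)&(X[:,2]<hi)]
        if len(Q)<4: return len(Q)
        (x,y),(w,h),a=cv2.minAreaRect(Q[:,:2].astype(np.float32))
        ce,rad=cv2.minEnclosingCircle(Q[:,:2].astype(np.float32))
        return len(Q),Q.mean(0),np.array([x,y,w,h,a]),np.array([*ce,rad])
    print(n,"long top",f((.594,.282),.03,.155,.18)); print("short top",f((.572,.221),.03,.103,.12))
    print("vial rim",f((.566,-.07),.04,.072,.09)); print("stand",f((.583,.25),.085,.033,.046))
    print("foot",f((.566,-.07),.04,.003,.02))
```

```text
top long top (103, array([0.5952, 0.2805, 0.1673]), array([0.5958, 0.282 , 0.0171, 0.0167, 2.0691]), array([0.5962, 0.2817, 0.0096]))
short top (81, array([0.5746, 0.2167, 0.1131]), array([ 0.575 ,  0.2172,  0.0162,  0.0161, 81.0934]), array([0.5754, 0.2178, 0.0091]))
vial rim (182, array([ 0.5656, -0.0682,  0.0792]), array([ 0.5643, -0.0676,  0.0372,  0.0389, 43.0314]), array([ 0.564 , -0.0675,  0.0201]))
stand (1387, array([0.5844, 0.2489, 0.0415]), array([ 0.5861,  0.25  ,  0.1211,  0.0564, 72.2699]), array([0.5852, 0.2497, 0.0656]))
foot (492, array([ 0.5592, -0.0666,  0.0065]), array([ 0.5659, -0.07  ,  0.0759,  0.0794, 88.0361]), array([ 0.5659, -0.0697,  0.0401]))
side long top (222, array([0.593 , 0.2846, 0.164 ]), array([ 0.5945,  0.2822,  0.0169,  0.0178, 80.327 ]), array([0.5944, 0.282 , 0.0091]))
short top (140, array([0.5725, 0.2197, 0.1102]), array([0.5734, 0.2179, 0.0169, 0.0158, 4.8301]), array([0.5736, 0.2177, 0.0092]))
vial rim (156, array([ 0.5622, -0.0696,  0.0767]), array([ 0.5618, -0.0688,  0.0387,  0.0388, 43.1797]), array([ 0.5619, -0.0696,  0.0214]))
stand (2613, array([0.5827, 0.2572, 0.0393]), array([ 0.5842,  0.249 ,  0.1217,  0.058 , 71.7466]), array([0.5844, 0.249 , 0.0662]))
foot (233, array([ 0.5523, -0.0595,  0.0078]), array([ 0.5508, -0.0647,  0.0531,  0.0386, 50.8265]), array([ 0.554 , -0.0669,  0.0287]))
```

The top view shows the stand at (163,194), with the long rod's grip at (128,176) and the short rod's at (171,193). The tall vial is at (316,199), and the two short vials are at (372,191) and (430,241). The side view agrees: long rod at (173,280), tall vial at (274,215). The measured heights (0.168, 0.113 and 0.080 m) match the given ones.

Request:
{"fn": "step_arm", "kwargs": {"plan": [{"dx":-0.3,"dy":-0.05,"claw":0.45},{"dx":-0.42,"dy":-0.08,"claw":0.45},{"dx":-0.42,"dy":-0.08,"claw":0.45},{"dx":-0.42,"dy":-0.08,"claw":0.45},{"dx":-0.42,"dy":-0.08,"claw":0.45},{"dx":-0.42,"dy":-0.08,"claw":0.45},{"dx":-0.42,"dy":-0.08,"claw":0.45},{"dx":-0.42,"dy":-0.08,"claw":0.45},{"dx":-0.42,"dy":-0.08,"claw":0.45},{"dx":-0.3,"dy":-0.05,"claw":0.45}]}}

```text
$.plan[0]: bad value
```

```bash
cat >> h.py <<'E'
from scipy.spatial.transform import Rotation as Ro
def tool(o): return Ro.from_euler("xyz",o["eef_rot"]).as_matrix()
def wcloud(p,o):
    z=p["z_map"]; v,u=np.mgrid[:z.shape[0],:z.shape[1]]
    c=np.stack([(u-p["cx"])/p["fx"]*z,(v-p["cy"])/p["fy"]*z,z,np.ones_like(z)],-1)
    T=(c@np.array(p["tool_from_camera"]).T)[...,:3]
    X=T@tool(o).T+o["ee_pos"]; X[z==0]=np.nan; return X
def delta(o,goal): return tool(o).T@(np.array(goal)-o["ee_pos"])/0.1
E
python3 - <<'E'
from h import *
np.set_printoptions(precision=4,suppress=True)
o=telemetry.get_obs(); p=viewer.camera("wrist"); save(p,"w1.png"); X=wcloud(p,o)
print(o["time_s"],o["ee_pos"],o["eef_rot"],o["grip_width"],o["qpos"])
Q=X.reshape(-1,3); m=(np.hypot(Q[:,0]-.595,Q[:,1]-.282)<.03)&(Q[:,2]>.1)&(Q[:,2]<.18); Q=Q[m]
if len(Q): 
  for a,b in((.16,.175),(.13,.15),(.06,.11)):
    S=Q[(Q[:,2]>a)&(Q[:,2]<b)].astype(np.float32); 
    if len(S)>5: print(a,len(S),S.mean(0),cv2.minEnclosingCircle(S[:,:2]))
print(viewer.recognise("long_rod_mid",p)[:2]); print(delta(o,(.5955,.282,.1455)))
E
```

```text
0.4 [0.1843 0.5182 0.2224] [-3.1414 -0.      2.7999] 0.09393952264056833 [ 1.1624  0.3     1.5211 -0.      1.3207 -0.0666]
[]
[-4.6653 -0.8469  0.7689]
```

View pics/w1.png

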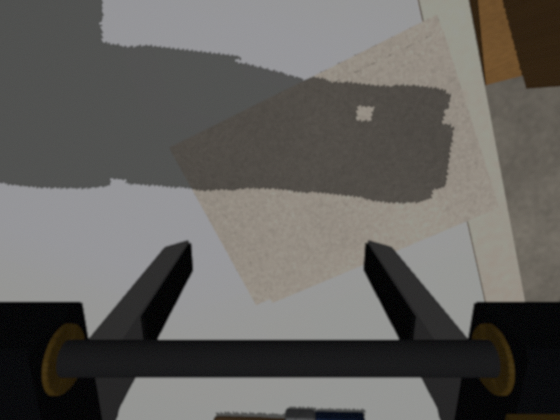

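The move was refused, probably because every key has to be present. The wrist view shows only the fingers and a paper patch, so the arm hasn't moved. I'll resend with full rows.

Request:
{"fn": "step_arm", "kwargs": {"plan": [{"dx":-0.3,"dy":-0.05,"dz":0,"rx":0,"ry":0,"rz":0,"claw":0.45},{"dx":-0.42,"dy":-0.08,"dz":0,"rx":0,"ry":0,"rz":0,"claw":0.45},{"dx":-0.42,"dy":-0.08,"dz":0,"rx":0,"ry":0,"rz":0,"claw":0.45},{"dx":-0.42,"dy":-0.08,"dz":0,"rx":0,"ry":0,"rz":0,"claw":0.45},{"dx":-0.42,"dy":-0.08,"dz":0,"rx":0,"ry":0,"rz":0,"claw":0.45},{"dx":-0.42,"dy":-0.08,"dz":0,"rx":0,"ry":0,"rz":0,"claw":0.45},{"dx":-0.42,"dy":-0.08,"dz":0,"rx":0,"ry":0,"rz":0,"claw":0.45},{"dx":-0.42,"dy":-0.08,"dz":0,"rx":0,"ry":0,"rz":0,"claw":0.45},{"dx":-0.42,"dy":-0.08,"dz":0,"rx":0,"ry":0,"rz":0,"claw":0.45},{"dx":-0.3,"dy":-0.05,"dz":0,"rx":0,"ry":0,"rz":0,"claw":0.45}]}}

```text
time_s: 1.5
ee_pos: [0.5346, 0.314, 0.2223]
eef_rot: [-3.141, 0.0, 2.799]
force: [0.3, -0.3, 0.5]
grip_width: 0.0515
grip_force: 0.0
```

```bash
cat > w.py <<'E'
from h import *
np.set_printoptions(precision=4,suppress=True)
o=telemetry.get_obs(); p=viewer.camera("wrist"); save(p,"w2.png"); X=wcloud(p,o)
print(o["time_s"],o["ee_pos"],o["eef_rot"],o["grip_width"],o["qpos"])
Q=X.reshape(-1,3); m=(np.hypot(Q[:,0]-.595,Q[:,1]-.282)<.03)&(Q[:,2]>.05)&(Q[:,2]<.18); Q=Q[m]
if len(Q): 
  for a,b in((.16,.175),(.13,.15),(.06,.11)):
    S=Q[(Q[:,2]>a)&(Q[:,2]<b)].astype(np.float32); 
    if len(S)>5: print(a,len(S),S.mean(0),cv2.minEnclosingCircle(S[:,:2]))
print(viewer.recognise("long_rod_mid",p)[:2]); print(delta(o,(.5955,.282,.1455)))
E
python3 w.py
```

```text
1.5 [0.5346 0.314  0.2223] [-3.1415  0.0001  2.7985] 0.051456635328342284 [ 0.4721  0.4578  1.3056 -0.0002  1.3783 -0.7556]Traceback (most recent call last):
  File "w.py", line 9, in <module>
    if len(S)>5: print(a,len(S),S.mean(0),cv2.minEnclosingCircle(S[:,:2]))
                                          ~~~~~~~~~~~~~~~~~~~~~~^^^^^^^^^
cv2.error: OpenCV(4.12.0) /io/opencv/modules/imgproc/src/shapedescr.cpp:201: error: (-215:Assertion failed) count >= 0 && (depth == CV_32F || depth == CV_32S) in function 'minEnclosingCircle'
```

View pics/w2.png

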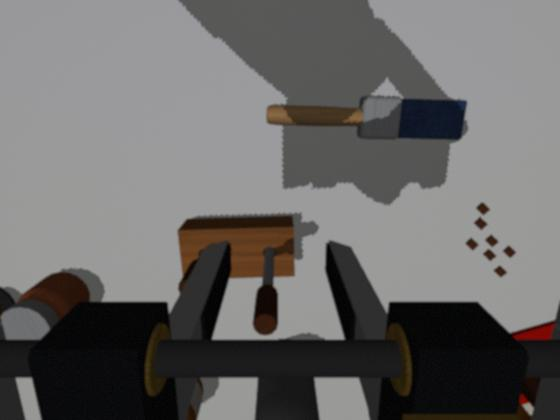

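The wrist view shows the long rod's grip at about (265,310), in line with the gap between the fingers. The short rod is behind the left finger.

```bash
sed -i 's/S\[:,:2\])/np.ascontiguousarray(S[:,:2]))/' w.py; python3 w.py
```

```text
1.55 [0.5371 0.312  0.222 ] [-3.1411  0.0007  2.7963] 0.051951655392419305 [ 0.4677  0.4608  1.3021 -0.0009  1.3786 -0.7577]
0.16 538 [0.5952 0.2833 0.1661] ((0.5965171456336975, 0.2826605439186096), 0.00910578016191721)
0.13 293 [0.5907 0.2852 0.1403] ((0.5958888530731201, 0.28264451026916504), 0.008951413445174694)
0.06 258 [0.5939 0.284  0.0867] ((0.597069501876831, 0.2825250029563904), 0.005017947405576706)
[{'rect': [255.7, 242.8, 279.4, 328.6], 'score': 0.56}, {'rect': [177.0, 256.7, 197.2, 289.4], 'score': 0.5}]
[-0.6504 -0.0846  0.765 ]
```

Request:
{"fn": "step_arm", "kwargs": {"plan": [{"dx":-0.3,"dy":-0.04,"dz":0,"rx":0,"ry":0,"rz":0,"claw":0.45},{"dx":-0.3,"dy":-0.04,"dz":0,"rx":0,"ry":0,"rz":0,"claw":0.45},{"dx":0,"dy":0,"dz":0,"rx":0,"ry":0,"rz":0,"claw":0.45},{"dx":0,"dy":0,"dz":0,"rx":0,"ry":0,"rz":0,"claw":0.45}]}}

```text
time_s: 2.05
ee_pos: [0.5858, 0.2887, 0.2222]
eef_rot: [-3.141, -0.001, 2.8]
force: [-0.3, 0.1, -0.1]
grip_width: 0.0519
grip_force: 0.0
```

```bash
python3 -c "
from h import *
o=telemetry.get_obs();print(o['ee_pos'],o['eef_rot'],delta(o,(.596,.2824,.1455)))"
```

```text
[0.58579788 0.28866524 0.22218555] [-3.14140136e+00 -6.04466735e-04  2.80003730e+00] [-0.11757705 -0.02471427  0.76678933]
```

Request:
{"fn": "step_arm", "kwargs": {"plan": [{"dx":-0.118,"dy":-0.025,"dz":0,"rx":0,"ry":0,"rz":0,"claw":0.45},{"dx":0,"dy":0,"dz":0.2,"rx":0,"ry":0,"rz":0,"claw":0.45},{"dx":0,"dy":0,"dz":0.2,"rx":0,"ry":0,"rz":0,"claw":0.45},{"dx":0,"dy":0,"dz":0.2,"rx":0,"ry":0,"rz":0,"claw":0.45},{"dx":0,"dy":0,"dz":0.185,"rx":0,"ry":0,"rz":0,"claw":0.45},{"dx":0,"dy":0,"dz":0,"rx":0,"ry":0,"rz":0,"claw":0.45},{"dx":0,"dy":0,"dz":0,"rx":0,"ry":0,"rz":0,"claw":0.6},{"dx":0,"dy":0,"dz":0,"rx":0,"ry":0,"rz":0,"claw":0.7},{"dx":0,"dy":0,"dz":0,"rx":0,"ry":0,"rz":0,"claw":0.76}], "grip_force": 30}}

```text
time_s: 2.95
ee_pos: [0.5971, 0.282, 0.1452]
eef_rot: [3.14, 0.001, 2.8]
force: [-0.5, 0.3, -0.2]
grip_width: 0.0315
grip_force: 0.0
```

Request:
{"fn": "step_arm", "kwargs": {"plan": [{"dx":0,"dy":0,"dz":0,"rx":0,"ry":0,"rz":0,"claw":0.85},{"dx":0,"dy":0,"dz":0,"rx":0,"ry":0,"rz":0,"claw":1},{"dx":0,"dy":0,"dz":0,"rx":0,"ry":0,"rz":0,"claw":1},{"dx":0,"dy":0,"dz":0,"rx":0,"ry":0,"rz":0,"claw":1}]}}

```text
time_s: 3.35
ee_pos: [0.5969, 0.2818, 0.1444]
eef_rot: [3.141, 0.001, 2.8]
force: [-0.3, 0.2, 3.5]
grip_width: 0.0176
grip_force: 30.0
```

Request:
{"fn": "step_arm", "kwargs": {"plan": [{"dx":0,"dy":0,"dz":-0.1,"rx":0,"ry":0,"rz":0,"claw":1},{"dx":0,"dy":0,"dz":-0.15,"rx":0,"ry":0,"rz":0,"claw":1},{"dx":0,"dy":0,"dz":-0.2,"rx":0,"ry":0,"rz":0,"claw":1},{"dx":0,"dy":0,"dz":-0.2,"rx":0,"ry":0,"rz":0,"claw":1},{"dx":0,"dy":0,"dz":-0.2,"rx":0,"ry":0,"rz":0,"claw":1},{"dx":0,"dy":0,"dz":-0.2,"rx":0,"ry":0,"rz":0,"claw":1},{"dx":0,"dy":0,"dz":-0.1,"rx":0,"ry":0,"rz":0,"claw":1},{"dx":0,"dy":0,"dz":0,"rx":0,"ry":0,"rz":0,"claw":1},{"dx":0,"dy":0,"dz":0,"rx":0,"ry":0,"rz":0,"claw":1}]}}

```text
time_s: 4.25
ee_pos: [0.5966, 0.2817, 0.2583]
eef_rot: [-3.141, -0.001, 2.8]
force: [0.2, 0.4, -1.4]
grip_width: 0.0174
grip_force: 30.0
```

Run:
```python
from h import *
np.set_printoptions(precision=4,suppress=True)
o=telemetry.get_obs(); p=viewer.camera("side"); X=cloud(p).reshape(-1,3)
print(o["ee_pos"],o["grip_width"],o["force"])
m=(np.hypot(X[:,0]-.596,X[:,1]-.282)<.02)&(X[:,2]>.06)
for a in np.arange(.06,.25,.02):
    S=X[m&(X[:,2]>a)&(X[:,2]<a+.02)]
    if len(S)>3: print(a,len(S),S.mean(0),S[:,2].min())
print(delta(o,(.563,-.0685,o["ee_pos"][2])))
# things between rod and vial: heights
T=np.load("top.npy").reshape(-1,3); m=(T[:,0]>.5)&(T[:,0]<.67)&(T[:,1]>-.15)&(T[:,1]<.1); print(T[m][:,2].max())
```

```text
[0.5966 0.2817 0.2583] 0.017443884707266172 [ 0.1751  0.4123 -1.4311]
0.12000000000000001 95 [0.5926 0.2839 0.131 ] 0.12178043125898907
0.14 111 [0.5928 0.284  0.1501] 0.14036404971518873
0.16000000000000003 117 [0.5927 0.2839 0.17  ] 0.16005593574052443
0.18000000000000002 125 [0.5928 0.2838 0.1898] 0.18006580766170868
0.2 132 [0.5928 0.284  0.2098] 0.20021994248786928
0.22000000000000003 130 [0.5923 0.2843 0.2296] 0.22012787777698037
0.24000000000000005 441 [0.5896 0.286  0.2511] 0.24032768224452714
[-0.8573 -3.4119  0.0014]
0.08689323263720827
```

Request:
{"fn": "step_arm", "kwargs": {"plan": [{"dx":0,"dy":0,"dz":-0.3,"rx":0,"ry":0,"rz":0,"claw":1},{"dx":-0.08,"dy":-0.25,"dz":0,"rx":0,"ry":0,"rz":0,"claw":1},{"dx":-0.09,"dy":-0.37,"dz":0,"rx":0,"ry":0,"rz":0,"claw":1},{"dx":-0.09,"dy":-0.37,"dz":0,"rx":0,"ry":0,"rz":0,"claw":1},{"dx":-0.09,"dy":-0.37,"dz":0,"rx":0,"ry":0,"rz":0,"claw":1},{"dx":-0.09,"dy":-0.37,"dz":0,"rx":0,"ry":0,"rz":0,"claw":1},{"dx":-0.09,"dy":-0.37,"dz":0,"rx":0,"ry":0,"rz":0,"claw":1},{"dx":-0.09,"dy":-0.37,"dz":0,"rx":0,"ry":0,"rz":0,"claw":1},{"dx":-0.09,"dy":-0.37,"dz":0,"rx":0,"ry":0,"rz":0,"claw":1},{"dx":-0.06,"dy":-0.2,"dz":0,"rx":0,"ry":0,"rz":0,"claw":1}]}}

```text
time_s: 5.3
ee_pos: [0.5667, -0.0329, 0.2881]
eef_rot: [-3.141, -0.001, 2.798]
force: [0.3, 0.2, -1.2]
grip_width: 0.0175
grip_force: 30.0
```

Request:
{"fn": "step_arm", "kwargs": {"plan": [{"dx":-0.04,"dy":-0.15,"dz":0,"rx":0,"ry":0,"rz":0,"claw":1},{"dx":0,"dy":0,"dz":0,"rx":0,"ry":0,"rz":0,"claw":1},{"dx":0,"dy":0,"dz":0,"rx":0,"ry":0,"rz":0,"claw":1}]}}

```text
time_s: 5.6
ee_pos: [0.5662, -0.0453, 0.2886]
eef_rot: [3.142, -0.001, 2.8]
force: [-0.2, 0.4, -0.5]
grip_width: 0.0173
grip_force: 30.0
```

```bash
cat > v.py <<'E'
from h import *
import sys
np.set_printoptions(precision=4,suppress=True)
def circ(X,name):
    S=X[(np.hypot(X[:,0]-.563,X[:,1]+.069)<.035)&(X[:,2]>.0745)&(X[:,2]<.083)]
    if len(S)<10: print(name,"few",len(S)); return
    # horizontal extent circle
    print(name,"rim",len(S),S[:,2].max(),cv2.minEnclosingCircle(np.ascontiguousarray(S[:,:2],np.float32)))
def rod(X,name,c,zf):
    for a in np.arange(zf,zf+.12,.03):
        S=X[(np.hypot(X[:,0]-c[0],X[:,1]-c[1])<.02)&(X[:,2]>a)&(X[:,2]<a+.03)]
        if len(S)>5: print(name,"rod",round(a,3),len(S),S.mean(0),S[:,2].min(),cv2.minEnclosingCircle(np.ascontiguousarray(S[:,:2],np.float32)))
o=telemetry.get_obs(); print(o["ee_pos"],o["eef_rot"],o["force"],o["grip_width"])
z=o["ee_pos"][2]-.138
for n in ["side","top","wrist"]:
    p=viewer.camera(n); save(p,n+sys.argv[1]+".png")
    X=(wcloud(p,o) if n=="wrist" else cloud(p)).reshape(-1,3)
    circ(X,n); rod(X,n,o["ee_pos"],max(z,.085))
print(delta(o,(.563,-.0685,o["ee_pos"][2])))
E
python3 v.py 3
```

```text
[ 0.5662 -0.0453  0.2886] [ 3.1415 -0.0007  2.7999] [-0.1599  0.4062 -0.5437] 0.01732165429625597
side rim 121 0.08154616159755673 ((0.5608139634132385, -0.06849350035190582), 0.020942483097314835)
side rod 0.151 79 [ 0.5628 -0.0427  0.1669] 0.15155321462647828 ((0.5634399652481079, -0.043818872421979904), 0.005109965335577726)
side rod 0.181 88 [ 0.5628 -0.0427  0.1947] 0.18058533134962798 ((0.5633596181869507, -0.044441401958465576), 0.004719605669379234)
side rod 0.211 93 [ 0.563  -0.0425  0.2262] 0.2107226381212655 ((0.563966691493988, -0.04385951906442642), 0.006002927664667368)
side rod 0.241 103 [ 0.5627 -0.0424  0.2558] 0.24095768812360924 ((0.5632538199424744, -0.04321536794304848), 0.008673378266394138)
top few 0
wrist rim 440 0.08121582517544321 ((0.5647838115692139, -0.06839005649089813), 0.02019966021180153)
wrist rod 0.151 96 [ 0.5628 -0.0434  0.1668] 0.15254739062278527 ((0.5653383731842041, -0.044332608580589294), 0.004823813680559397)
wrist rod 0.181 150 [ 0.5628 -0.0434  0.1965] 0.18078585044732814 ((0.5661240816116333, -0.04460814595222473), 0.005058715585619211)
wrist rod 0.211 202 [ 0.5627 -0.0434  0.2268] 0.21111104142652315 ((0.566185474395752, -0.04463328421115875), 0.00508512370288372)
wrist rod 0.241 201 [ 0.5616 -0.0429  0.2547] 0.24074427436709583 ((0.5598080158233643, -0.042353302240371704), 0.010140771046280861)
[-0.0478 -0.2293 -0.0001]
```

View pics/wrist3.png

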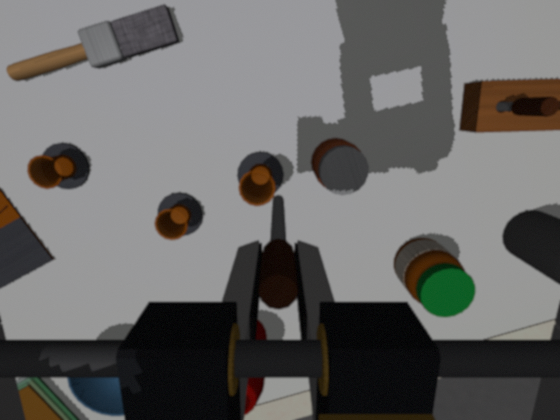

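The wrist view shows the rod hanging straight between the fingers, with its grip at (278,272) and its foot at about (278,200). The vial mouth is at (257,187), so I need to move about 24 mm more.

Request:
{"fn": "step_arm", "kwargs": {"plan": [{"dx":-0.03,"dy":-0.115,"dz":0,"rx":0,"ry":0,"rz":0,"claw":1},{"dx":-0.03,"dy":-0.115,"dz":0,"rx":0,"ry":0,"rz":0,"claw":1},{"dx":0,"dy":0,"dz":0.2,"rx":0,"ry":0,"rz":0,"claw":1},{"dx":0,"dy":0,"dz":0.2,"rx":0,"ry":0,"rz":0,"claw":1},{"dx":0,"dy":0,"dz":0.15,"rx":0,"ry":0,"rz":0,"claw":1},{"dx":0,"dy":0,"dz":0,"rx":0,"ry":0,"rz":0,"claw":1},{"dx":0,"dy":0,"dz":0,"rx":0,"ry":0,"rz":0,"claw":1}]}}

```text
time_s: 6.45
ee_pos: [0.5642, -0.0702, 0.2345]
eef_rot: [-3.142, 0.0, 2.799]
force: [0.3, -0.5, -0.2]
grip_width: 0.0173
grip_force: 30.0
```

```bash
python3 v.py 4
```

```text
[ 0.5642 -0.0702  0.2345] [-3.1416  0.0003  2.7994] [ 0.2992 -0.482  -0.1758] 0.017335958788866717
side rim 116 0.08086160162885402 ((0.5625250935554504, -0.06879474967718124), 0.020627573132514954)
side rod 0.097 67 [ 0.5607 -0.0677  0.1123] 0.09842980785651956 ((0.5609829425811768, -0.06841646879911423), 0.004953302443027496)
side rod 0.127 82 [ 0.5608 -0.0679  0.1423] 0.12690325807521316 ((0.561470091342926, -0.06976182013750076), 0.005566922016441822)
side rod 0.157 75 [ 0.5611 -0.0671  0.1716] 0.15664590869548128 ((0.560779869556427, -0.06796621531248093), 0.005001356825232506)
side rod 0.187 78 [ 0.5604 -0.0668  0.2022] 0.18706233708650688 ((0.5606741309165955, -0.06822372227907181), 0.007523557636886835)
top few 0
wrist rim 496 0.08103090573866073 ((0.5644533634185791, -0.06812130659818649), 0.020172076299786568)
wrist rod 0.097 98 [ 0.5609 -0.0683  0.1132] 0.09834684028595411 ((0.5636345744132996, -0.06931702792644501), 0.004833017475903034)
wrist rod 0.127 145 [ 0.5609 -0.0683  0.1424] 0.12691888748275829 ((0.5642551183700562, -0.06954368203878403), 0.00506578991189599)
wrist rod 0.157 207 [ 0.5608 -0.0683  0.1726] 0.15657085427566672 ((0.5643700957298279, -0.06953778862953186), 0.0050688558258116245)
wrist rod 0.187 196 [ 0.5597 -0.0679  0.2007] 0.1867537377726479 ((0.5587477087974548, -0.06779756397008896), 0.00993527565151453)
[ 0.017   0.0116 -0.    ]
```

View pics/wrist4.png

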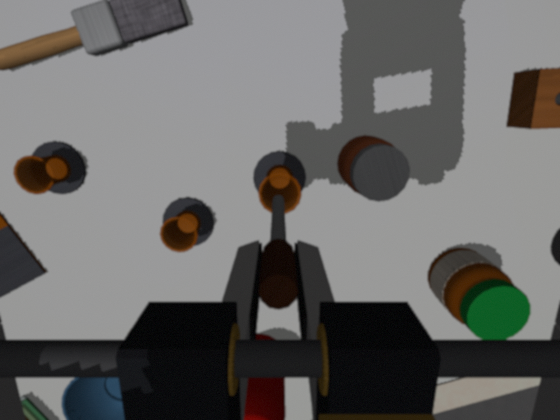

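The rod's foot is now above the mouth at (280,190), within about 1 mm of centre. Lowering to just above the vial floor.

Request:
{"fn": "step_arm", "kwargs": {"plan": [{"dx":0,"dy":0.01,"dz":0.05,"rx":0,"ry":0,"rz":0,"claw":1},{"dx":0,"dy":0,"dz":0.1,"rx":0,"ry":0,"rz":0,"claw":1},{"dx":0,"dy":0,"dz":0.1,"rx":0,"ry":0,"rz":0,"claw":1},{"dx":0,"dy":0,"dz":0.1,"rx":0,"ry":0,"rz":0,"claw":1},{"dx":0,"dy":0,"dz":0.1,"rx":0,"ry":0,"rz":0,"claw":1},{"dx":0,"dy":0,"dz":0,"rx":0,"ry":0,"rz":0,"claw":1}]}}

```text
time_s: 7.2
ee_pos: [0.5639, -0.0686, 0.1871]
eef_rot: [-3.141, -0.003, 2.8]
force: [0.2, 0.1, -0.7]
grip_width: 0.0174
grip_force: 30.0
```

Request:
{"fn": "step_arm", "kwargs": {"plan": [{"dx":0,"dy":0,"dz":0.1,"rx":0,"ry":0,"rz":0,"claw":1},{"dx":0,"dy":0,"dz":0.1,"rx":0,"ry":0,"rz":0,"claw":1},{"dx":0,"dy":0,"dz":0.1,"rx":0,"ry":0,"rz":0,"claw":1},{"dx":0,"dy":0,"dz":0.06,"rx":0,"ry":0,"rz":0,"claw":1},{"dx":0,"dy":0,"dz":0,"rx":0,"ry":0,"rz":0,"claw":1},{"dx":0,"dy":0,"dz":0,"rx":0,"ry":0,"rz":0,"claw":1}]}}

```text
time_s: 7.8
ee_pos: [0.5645, -0.0687, 0.1531]
eef_rot: [3.142, 0.0, 2.8]
force: [-0.1, 0.3, -1.3]
grip_width: 0.0178
grip_force: 30.0
```

Request:
{"fn": "step_arm", "kwargs": {"plan": [{"dx":0,"dy":0,"dz":0.04,"rx":0,"ry":0,"rz":0,"claw":1},{"dx":0,"dy":0,"dz":0.03,"rx":0,"ry":0,"rz":0,"claw":1},{"dx":0,"dy":0,"dz":0.01,"rx":0,"ry":0,"rz":0,"claw":1},{"dx":0,"dy":0,"dz":0,"rx":0,"ry":0,"rz":0,"claw":1},{"dx":0,"dy":0,"dz":0,"rx":0,"ry":0,"rz":0,"claw":1}]}}

```text
time_s: 8.3
ee_pos: [0.5645, -0.0687, 0.145]
eef_rot: [3.142, 0.0, 2.8]
force: [-0.4, -0.3, -1.2]
grip_width: 0.0174
grip_force: 30.0
```

Request:
{"fn": "step_arm", "kwargs": {"plan": [{"dx":0,"dy":0,"dz":0.01,"rx":0,"ry":0,"rz":0,"claw":1},{"dx":0,"dy":0,"dz":0,"rx":0,"ry":0,"rz":0,"claw":1},{"dx":0,"dy":0,"dz":0,"rx":0,"ry":0,"rz":0,"claw":1}]}}

```text
time_s: 8.6
ee_pos: [0.5644, -0.0687, 0.144]
eef_rot: [3.142, 0.0, 2.8]
force: [0.2, 0.1, -0.6]
grip_width: 0.0174
grip_force: 30.0
```

Request:
{"fn": "step_arm", "kwargs": {"plan": [{"dx":0,"dy":0,"dz":0.01,"rx":0,"ry":0,"rz":0,"claw":1},{"dx":0,"dy":0,"dz":0,"rx":0,"ry":0,"rz":0,"claw":1},{"dx":0,"dy":0,"dz":0,"rx":0,"ry":0,"rz":0,"claw":1}]}}

```text
time_s: 8.9
ee_pos: [0.5644, -0.0686, 0.1429]
eef_rot: [3.142, -0.0, 2.8]
force: [0.7, -0.5, -0.6]
grip_width: 0.0177
grip_force: 30.0
```

Request:
{"fn": "step_arm", "kwargs": {"plan": [{"dx":0,"dy":0,"dz":0.005,"rx":0,"ry":0,"rz":0,"claw":1},{"dx":0,"dy":0,"dz":0,"rx":0,"ry":0,"rz":0,"claw":1},{"dx":0,"dy":0,"dz":0,"rx":0,"ry":0,"rz":0,"claw":1}]}}

```text
time_s: 9.2
ee_pos: [0.5644, -0.0687, 0.1424]
eef_rot: [-3.142, -0.0, 2.8]
force: [0.1, 0.2, -0.7]
grip_width: 0.0175
grip_force: 30.0
```

Request:
{"fn": "step_arm", "kwargs": {"plan": [{"dx":0,"dy":0,"dz":0.005,"rx":0,"ry":0,"rz":0,"claw":1},{"dx":0,"dy":0,"dz":0,"rx":0,"ry":0,"rz":0,"claw":1},{"dx":0,"dy":0,"dz":0,"rx":0,"ry":0,"rz":0,"claw":1}]}}

```text
time_s: 9.5
ee_pos: [0.5646, -0.0687, 0.1424]
eef_rot: [3.141, 0.001, 2.8]
force: [-0.7, -0.1, 4.6]
grip_width: 0.0175
grip_force: 30.0
```

Contact: the force rose to +4.6 N exactly where the floor should be. Releasing.

Request:
{"fn": "step_arm", "kwargs": {"plan": [{"dx":0,"dy":0,"dz":0,"rx":0,"ry":0,"rz":0,"claw":0.78},{"dx":0,"dy":0,"dz":0,"rx":0,"ry":0,"rz":0,"claw":0.74},{"dx":0,"dy":0,"dz":0,"rx":0,"ry":0,"rz":0,"claw":0.65},{"dx":0,"dy":0,"dz":0,"rx":0,"ry":0,"rz":0,"claw":0.5},{"dx":0,"dy":0,"dz":0,"rx":0,"ry":0,"rz":0,"claw":0.3},{"dx":0,"dy":0,"dz":0,"rx":0,"ry":0,"rz":0,"claw":0.2},{"dx":0,"dy":0,"dz":0,"rx":0,"ry":0,"rz":0,"claw":0.2}]}}

```text
time_s: 10.2
ee_pos: [0.5644, -0.0687, 0.1419]
eef_rot: [-3.142, -0.0, 2.8]
force: [-0.2, 1.4, -0.0]
grip_width: 0.0609
grip_force: 0.0
```

Run:
```python
from h import *
p=viewer.camera("wrist");save(p,"w5.png");q=viewer.camera("side");save(q,"s5.png")
a=cv2.imread("pics/w5.png");b=cv2.imread("pics/s5.png")[120:300,180:400]
cv2.imwrite("pics/c5.png",np.hstack([cv2.resize(a,(400,300)),cv2.resize(b,(367,300))]))
```

```text
(no output)
```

View pics/c5.png

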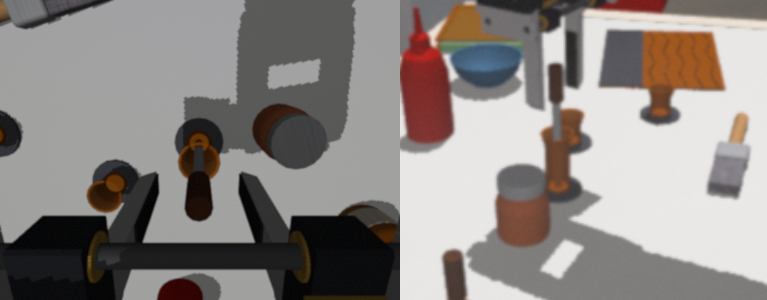

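The rod stands upright in the tall vial, centred between the open fingers: (200,190) in the left crop, (556,100) in the right. Retreating straight up.

Request:
{"fn": "step_arm", "kwargs": {"plan": [{"dx":0,"dy":0,"dz":-0.1,"rx":0,"ry":0,"rz":0,"claw":0.2},{"dx":0,"dy":0,"dz":-0.2,"rx":0,"ry":0,"rz":0,"claw":0.2},{"dx":0,"dy":0,"dz":-0.3,"rx":0,"ry":0,"rz":0,"claw":0.2},{"dx":0,"dy":0,"dz":-0.3,"rx":0,"ry":0,"rz":0,"claw":0.2},{"dx":0,"dy":0,"dz":-0.3,"rx":0,"ry":0,"rz":0,"claw":0.2},{"dx":0,"dy":0,"dz":0,"rx":0,"ry":0,"rz":0,"claw":0.2},{"dx":0,"dy":0,"dz":0,"rx":0,"ry":0,"rz":0,"claw":0.2},{"dx":0,"dy":0,"dz":0,"rx":0,"ry":0,"rz":0,"claw":0.2}]}}

```text
time_s: 11.1
ee_pos: [0.5641, -0.0686, 0.2611]
eef_rot: [-3.141, -0.002, 2.8]
force: [0.2, -1.1, -0.6]
grip_width: 0.0753
grip_force: 0.0
```

Run:
```python
from h import *
np.set_printoptions(precision=4,suppress=True)
q=viewer.camera("side");save(q,"s6.png");X=cloud(q).reshape(-1,3)
for a in (.085,.11,.13,.15):
    S=X[(np.hypot(X[:,0]-.563,X[:,1]+.069)<.03)&(X[:,2]>a)&(X[:,2]<a+.02)]; print(a,S.mean(0),S[:,2].max())
S=X[(np.hypot(X[:,0]-.563,X[:,1]+.069)<.035)&(X[:,2]>.0745)&(X[:,2]<.083)]
print(cv2.minEnclosingCircle(np.ascontiguousarray(S[:,:2],np.float32)))
```

```text
0.085 [ 0.5607 -0.0657  0.095 ] 0.10441789932801872
0.11 [ 0.5607 -0.0643  0.1215] 0.12964749069680467
0.13 [ 0.5603 -0.0628  0.1397] 0.14990587720807155
0.15 [ 0.5606 -0.064   0.1597] 0.16677330075572008
((0.561714231967926, -0.06804417073726654), 0.020793719217181206)
```

View pics/s6.png

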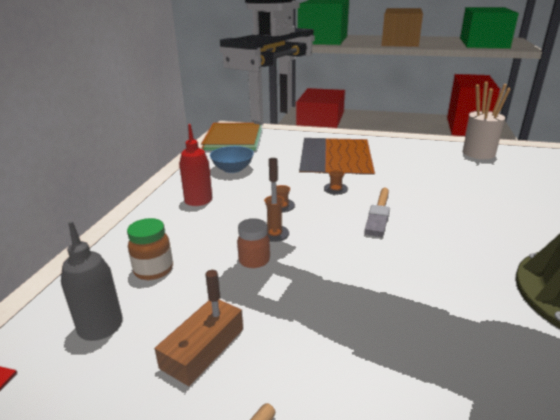

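The rod stands in the tall vial at (274,195), top at 0.166 m, which means its foot is on the vial floor. The vial hasn't moved, the short rod is still in the stand at (213,295), and the gripper is clear.

```bash
python3 -c "
from station import hand_in
print(hand_in())"
```

```text
the job is handed in; nothing more can be done
None
```

The long rod is standing grip up on the floor of the tall vial, the short rod is still in the stand, and the vial has not measurably moved. I handed the job in at about 11 s, and no verdict came back.

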